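# Click the brush rest up four notches

## Task

Set the brush rest of the banding stand for the next painted band: push the black thumb lever back click by click until its arm comes up against the rubber stop post and lean it there gently for a moment. Then click the lever away from the stop one notch at a time, pausing at each click, and leave it standing in the fourth notch; do not let it go past the fourth (coming back spoils the setting), and leave the pots and everything else on the table where they are.

Things in the scene. Friction and masses are not known exactly. Their poses are not given: they have to be found in the camera images.
- stand: Banding stand screwed to the table: board 270 x 400 mm, 20 mm thick, with a grey round index housing (disc 180 mm wide, top 66 mm above the table), a column and a banding wheel. Origin on the table under the housing's upright axis, z up; lever and index arm turn on this axis. In this frame the lever points along -x, give or take 28 degrees; the stop is on its +y side, clicks away from it go to -y.
- pegs: Row of 7 steel pegs on the disc, 83 mm high, 60 mm from the axis; same origin and axes as the stand. A sprung roller under the index arm (flat steel, 12 mm wide, 90 mm long, 85 to 91 mm high, under the lever) drops between them: notches 0.16 rad apart. Notch 0: arm 0.48 rad from -x towards +y, just off the stop; first click away is notch 1. Notches 5 and 6 exist too. Starts in notch 1 to 4.
- paddle_top (a point): Centre of the top of the lever's black thumb paddle: upright block 14 mm thick (along the swing), 24 mm wide (radially), 47 mm tall, top 143 mm above the table, 105 mm from the axis; a notch is 17 mm of travel here. A bar 12 mm wide, 93 to 100 mm high, joins it to the axis. It drives the arm through a centring spring: about 0.38 N per mm at the paddle, up to 52 mm each way, then solid.
- lever: The thumb lever. Origin on the stand's axis at table height; x axis from the axis to the paddle. Pushed slowly, its force at the paddle climbs to between 5.5 and 8 N, the paddle running ahead of the arm by about a notch or more; then it drops by 2.5 N or more as the arm clicks over one notch. One more notch of travel gives the next click. At the stop it climbs beyond 10 N with no click. Let go, it centres over the arm.
- stop_post: Black rubber stop post on the disc, 10 mm wide, top 94 mm above the table. Its pose is that of the stand (origin on the axis at table height); the post itself is at point stop_top. The index arm meets it 80 mm from the axis: 1 N at the paddle is about 1.3 N at the post. To be pressed with at least 3 N, never over 20 N.
- stop_top (a point): Centre of the top of the stop post.
- column_top (a point): Top of the steel column (14 mm thick, 243 mm above the table) that carries the brush rest. It stands 85 mm in x and 75 mm in y of the stand's frame from the lever's axis. The banding wheel, 140 mm wide, top 60 mm high, is at 100, 185 mm in that frame.
- rest_tip (a point): Top of the small wooden brush rest on the column, 30 x 6 mm, held out towards the wheel. In the stand's frame its top is 159 mm high in notch 0 and 5 mm higher for every further notch (179 mm in notch 4). It is geared to the index arm; do not push it.
- vase: white bisque vase standing on the banding wheel, 80 mm wide, 120 mm tall; leave it alone
- pot: small glass colour pot standing on the stand's board, 48 mm wide, 35 mm tall; leave it alone
- baluster: white bisque baluster vase, 90 mm wide, 180 mm tall, standing on the table; leave it alone
- jar_lid: white jar lid with a knob, 68 mm wide, 46 mm tall; leave it alone
- bowl: glazed bowl, 110 mm wide, 50 mm tall; leave it alone
- brush: brush lying on the table; leave it alone
- medium: glass bottle, 56 mm wide, 130 mm tall; leave it alone
- mug: white mug, 76 mm wide, 85 mm tall; leave it alone

How it is judged:
By the outcome, as a careful person would: the job done as asked, in the order asked, and still so for the second after the job is handed in, with the robot touching nothing.
It also fails if it takes over 72 s, if anything falls off the work surface, if the arm or the gripper's body presses on something with over 40 N, if the wrist force passes 120 N, or if a joint passes its speed limit or range.

## Robot

A 6-joint arm with a two-finger parallel gripper is mounted at the origin on the work surface. World frame = base frame: x ahead of the robot, y to its left, z up, the work surface at z = 0. Lengths are in m, angles in rad, forces in N, time in s.
With the tool pointing down it reaches from about 0.325 to 0.85 m from the base axis. Payload 4.4 kg.
Tool frame: the origin (TCP) lies on the centre line of the jaws, within the pads' length; the fingertips stand 25 mm ahead of it and the grasp point (between the pads) lies 6 mm ahead of it; z points along the fingers, y is the line along which they close (so a half turn about z gives the same grasp; the last joint's range is limited). The gripper opens to 94 mm and grips with 3 to 60 N. Pads are 16 mm wide; open, the fingers measure 119 mm over their backs; the gripper's body (75 mm by 177 mm) begins 78 mm behind the grasp point.
Start: joints at [-1.304, 0.207, 1.542, -0, 1.393, -0.15], TCP at [0.233, -0.526, 0.23] pointing down, gripper open.
Joint ranges: [-2.73, 2.73], [-0.86, 2.22], [0.23, 2.46], [-1.11, 4.25], [0.08, 2.63], [-2.82, 2.82]. Speed limits (rad/s): [2.79, 2.79, 3.14, 3.14, 3.14, 3.14].

## Interface

Orientations are given as a unit quaternion [x, y, z, w].
In Python, from bench import manip, optics, order gives the robot as it stands.
- The arm moves only by the tool servo_tool, never from a script. Its argument "moves" is a list of rows, each a list of 2 entries, a list of its own where there are three numbers: the shift along the tool's x, y, z in mm, then the turn about the tool's z in rad. A call has 1 to 20 rows; each row is the pose to reach, as a shift and turn from the pose commanded when the call began, along the tool's axes at that moment; what a row does not reach only later rows make up. A row lasts 1/12 s, in which the tool goes at most 41.7 mm and 7.16 degrees, less where a joint would pass 70% of its speed; a pose out of reach is approached as far as the arm can. A call with a gripper value outside its range is refused whole. "claw" is the finger opening in mm, from 0 to 94, set as the call begins (left out, the last holds). The fingers move at their own pace and stop on an object; "grip_force" is the grip in N (left out, the last holds). Time passes only in rows, so rows that repeat a pose let the fingers close. It gives the time, the measured TCP pose, the force and the opening at its end, in the units of the state.
- manip.read_state(): the state, without advancing time (a new reading comes with each control period).
- optics.capture(name): name is "scene" or "side" or "wrist"; returns a dict with "color" (384x512x3 uint8, red, green, blue), "vfov" (degrees; the focal length in pixels is half the picture's height over the tangent of half this angle, whatever the lens; pixels are square), "cx", "cy" (the principal point, pixels), "position" and "orientation" of the camera in the world. Camera axes: x right, y up, looking along -z (the intrinsics and any distortion apply to the point x, -y, -z); pixel columns grow to the right and rows downward; lengths in m; the calibration is good to about 2 mm. A picture is of the moment at which its call begins. There is no depth.
- order.finish_job(): hands the job in, once; it reports no verdict.
Trained networks look in a picture, given as the dict that the camera call returned (one of the last four; its "shot" number tells which), for a name from the list of things; names that differ only in an ending like _2 or _b are one class to them, and where a whole thing is asked for, a point or a joint stands for the part that bears it (a point fixed in the world has none). Each returns a list of dicts, best first, with "p" (0 to 1); they miss things now and then, are a little off and sometimes report something else, mostly with a low value. They report only what shows in the picture. A call takes as long as a camera call.
- optics.spot_in(picture, query): "centre" ([x, y, z] in m, in world coordinates, good to about 4 mm: the middle of the surface that is visible of it).
- optics.regions_of(picture, query): "mask" (384x512 bool, what is visible of it).
- optics.place_of(picture, query): "centre" ([x, y, z] in m, in world coordinates, good to about 4 mm: a listed point, or the origin of a listed thing).
The state is a dict: "clock": time; "q": joint angles; "joint_vel": joint speeds; "joint_torque": joint torques, N m; "position": TCP position; "tcp_rot": TCP orientation; "wrist_force": force on the tool from outside, world axes, zero at the start; "moment": the same for the moment, N m; "width": finger opening in m.
Only numpy, scipy, OpenCV 4.12 (cv2) and the standard library are available. Lean on these libraries where they do the work, as an engineer would, in place of code of your own. Each camera call takes 0.05 s, during which the arm holds its last target. There are 200 camera calls.

## Working session

There is one attempt and no reset: what is moved stays moved. The work goes in short steps, Python scripts to look and compute and a tool call to move; the robot and the scene stay as the last step left them, time stands still between calls to the robot, and variables do not carry over. Pictures are saved under pics/ and viewed, on a budget of 10 in all, crops included, one or two more only if the job needs it, and the job is handed in when it is done.

Besides the shell and the picture viewer there is one more tool, called after "Emit:" in YAML: its name, and indented under it one key for each argument. servo_tool: Moves the arm, as the interface text tells. Its arguments: {"type":"object","properties":{"moves":{"type":"array"},"claw":{"type":"number"},"grip_force":{"type":"number"}},"required":["moves"]}

```bash
mkdir -p pics; ls; cat > h.py <<'E'
import numpy as np, cv2
from bench import manip, optics, order
def save(p,n): cv2.imwrite('pics/'+n, cv2.cvtColor(p['color'],cv2.COLOR_RGB2BGR))
E
python3 - <<'E'
from h import *
s=manip.read_state(); print(s)
ims=[]
for c in ('scene','side'):
    p=optics.capture(c); ims.append(p['color'])
    print(c,p['position'])
    for q in ('stand','pegs','paddle_top','lever','stop_top','column_top','rest_tip','vase','pot','baluster','medium','mug','bowl','jar_lid','brush'):
        r=optics.place_of(p,q)[:2]
        print(q,[(np.round(x['centre'],3).tolist(),round(x['p'],2),{k:v for k,v in x.items() if k not in('centre','p')}) for x in r])
cv2.imwrite('pics/a.png',cv2.cvtColor(np.vstack(ims),cv2.COLOR_RGB2BGR)[:, :])
E
```

```text
pics
{'clock': 0.0, 'q': array([-1.30352499e+00,  2.07414121e-01,  1.54292891e+00, -2.63098400e-05,
        1.39348093e+00, -1.50519098e-01]), 'joint_vel': array([-0.00242986, -0.0004369 , -0.00210185, -0.00084958, -0.00091089,
       -0.00114099]), 'joint_torque': array([-7.77426048e-04, -3.70879626e+01, -2.81415117e+01,  6.96322205e-02,
        3.61549621e-02, -1.41870546e-04]), 'position': array([ 0.23307612, -0.52483396,  0.22930596]), 'tcp_rot': array([ 9.78259527e-01,  2.07381418e-01, -7.80144255e-05, -1.11299563e-03]), 'wrist_force': array([0.60293794, 0.71216151, 1.25949418]), 'moment': array([ 0.01215711, -0.06978938, -0.03187693]), 'width': 0.09414842793919832}
scene [1.30963909 0.52074559 1.01704928]
stand [([0.638, -0.018, 0.001], 0.76, {})]
pegs [([0.8, -0.054, 0.019], 0.43, {}), ([0.638, -0.02, 0.001], 0.31, {})]
paddle_top [([0.547, -0.063, 0.145], 0.58, {})]
lever []
stop_top [([0.559, 0.011, 0.091], 0.48, {}), ([0.551, -0.413, -0.004], 0.37, {})]
column_top [([0.7, 0.082, 0.241], 0.81, {})]
rest_tip []
vase [([0.687, 0.192, 0.061], 0.59, {})]
pot [([0.799, -0.051, 0.
[... 465 characters left out ...]
([0.637, -0.019, -0.002], 0.4, {}), ([0.641, -0.023, 0.0], 0.35, {})]
paddle_top [([0.545, -0.063, 0.14], 0.67, {})]
lever [([0.636, -0.016, 0.005], 0.79, {})]
stop_top [([0.565, 0.01, 0.092], 0.4, {}), ([0.797, -0.056, 0.023], 0.19, {})]
column_top [([0.698, 0.081, 0.242], 0.79, {})]
rest_tip [([0.687, 0.131, 0.175], 0.54, {})]
vase [([0.676, 0.191, 0.062], 0.94, {})]
pot [([0.799, -0.055, 0.021], 0.66, {})]
baluster [([0.55, -0.41, 0.001], 0.95, {})]
medium [([0.49, 0.458, 0.0], 0.61, {})]
mug [([0.672, -0.388, -0.001], 0.62, {}), ([0.7, 0.079, 0.244], 0.44, {})]
bowl [([0.396, -0.336, -0.002], 0.79, {})]
jar_lid [([0.425, -0.472, 0.002], 0.95, {})]
brush [([0.31, 0.403, -0.001], 0.8, {})]
```

View pics/a.png

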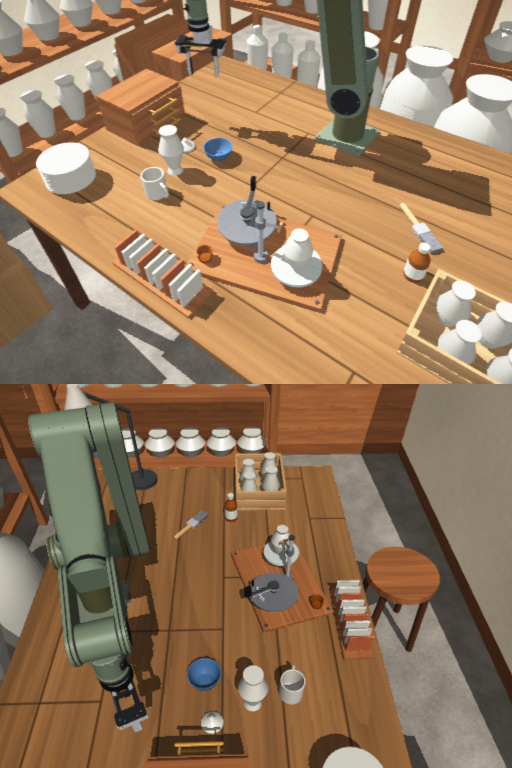

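```bash
cat >> h.py <<'E'
from scipy.spatial.transform import Rotation as R
A=np.array([0.6385,-0.0195]); YAW=0.295; RAD=0.105
def pose():
    s=manip.read_state(); return s,np.array(s['position']),R.from_quat(s['tcp_rot']).as_matrix()
def rel(target, xang):
    "shift in tool mm and turn to put the TCP at target with tool x at world angle xang"
    s,p,M=pose(); a=np.arctan2(M[1,0],M[0,0])
    return np.round(M.T@(np.array(target)-p)*1000,1), round(a-xang,3)
def at(th, z, r=RAD):
    "th: lever angle from stand -x towards -y"
    w=np.pi+YAW+th; return [A[0]+r*np.cos(w),A[1]+r*np.sin(w),z], YAW+th
E
python3 - <<'E'
from h import *
for th in(-.48,.16): print(at(th,.143))
t,a=at(.15,.22); print(t,a,rel(t,a))
E
```

```text
([np.float64(0.5352916936838257), np.float64(-0.00018561397955565648), 0.143], -0.185)
([np.float64(0.5441825920412511), np.float64(-0.06564354294961458), 0.143], 0.45499999999999996)
[np.float64(0.5437258801334061), np.float64(-0.0646980774315954), 0.22] 0.44499999999999995 (array([ 470.7, -295.3,   10.5]), np.float64(-0.027))
```

Emit:
servo_tool:
  moves:
    - [[30,-18,0],0]
    - [[60,-37,0],0]
    - [[92,-57,0],0]
    - [[124,-77,0],0]
    - [[156,-98,0],0]
    - [[188,-118,0],0]
    - [[220,-138,0],0]
    - [[252,-158,0],0]
    - [[284,-178,0],0]
    - [[316,-198,0],0]
    - [[348,-218,0],0]
    - [[380,-238,0],0]
    - [[410,-257,0],-0.01]
    - [[435,-273,0],-0.02]
    - [[455,-285,0],-0.027]
    - [[471,-295,0],-0.027]
    - [[471,-295,0],-0.027]
    - [[471,-295,0],-0.027]
  claw: 40

```text
clock: 3.1
position: [0.5442, -0.0643, 0.2303]
tcp_rot: [0.975, 0.222, -0.0, 0.0]
wrist_force: [0.4, 0.1, -0.8]
width: 0.0401
```

```bash
python3 - <<'E'
from h import *
s,p,M=pose(); print(s['clock'],p,s['wrist_force'],s['width'])
ims=[]
for c in ('wrist','side','scene'):
    p=optics.capture(c); ims.append(p)
    for q in ('stand','pegs','paddle_top','lever','stop_top','column_top','rest_tip'):
        print(c,q,[(np.round(x['centre'],3).tolist(),round(x['p'],2)) for x in optics.place_of(p,q)[:2]])
save(ims[0],'w1.png')
t,a=at(.15,.14); print(rel(t,a))
E
```

```text
3.1 [ 0.54417826 -0.06427381  0.23032701] [ 0.38372789  0.14857694 -0.8297519 ] 0.04007297836221107
wrist stand [([0.64, -0.02, 0.0], 0.96)]
wrist pegs []
wrist paddle_top [([0.54, -0.066, 0.142], 0.61)]
wrist lever [([0.642, -0.016, -0.001], 0.92)]
wrist stop_top [([0.564, 0.01, 0.094], 0.66)]
wrist column_top [([0.55, -0.415, 0.001], 0.55)]
wrist rest_tip []
side stand [([0.638, -0.022, 0.005], 0.83), ([0.797, -0.055, 0.021], 0.54)]
side pegs [([0.638, -0.022, -0.001], 0.44)]
side paddle_top [([0.545, -0.066, 0.138], 0.74), ([0.698, 0.08, 0.241], 0.56)]
side lever [([0.637, -0.017, -0.001], 0.6), ([0.55, -0.409, -0.002], 0.15)]
side stop_top []
side column_top [([0.697, 0.079, 0.244], 0.64)]
side rest_tip [([0.687, 0.132, 0.178], 0.62)]
scene stand [([0.639, -0.019, -0.001], 0.93), ([0.686, 0.126, 0.177], 0.52)]
scene pegs [([0.488, 0.458, 0.003], 0.58)]
scene paddle_top [([0.543, -0.066, 0.146], 0.71)]
scene lever []
scene stop_top [([0.561, 0.006, 0.094], 0.48)]
scene column_top [([0.7, 0.079, 0.24], 0.95)]
scene rest_tip [([0.685, 0.127, 0.177], 0.52), ([0.488, 0.46, 0.003], 0.31)]
(array([-0.3, -0.2, 90.4]), np.float64(-0.0))
```

View pics/w1.png

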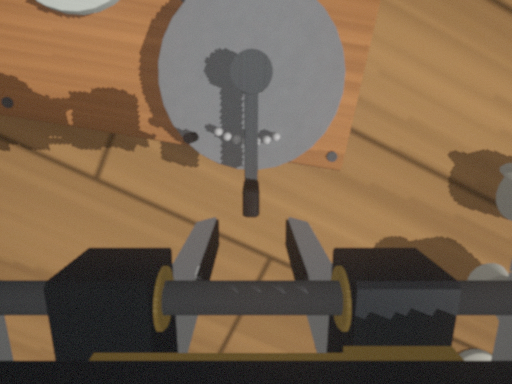

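Emit:
servo_tool:
  moves:
    - [[0,0,20],0]
    - [[0,0,45],0]
    - [[0,0,70],0]
    - [[0,0,88],0]
    - [[0,0,95],0]
    - [[0,0,95],0]
    - [[0,0,95],0]

```text
clock: 4.88
position: [0.5444, -0.0649, 0.1359]
tcp_rot: [0.975, 0.221, 0.0, 0.0]
wrist_force: [0.0, -0.1, 0.8]
width: 0.0399
```

Emit:
servo_tool:
  moves:
    - [[0,0,0],0]
    - [[0,0,0],0]
    - [[0,0,0],0]
    - [[0,0,0],0]
    - [[0,0,0],0]
  claw: 21

```text
clock: 5.3
position: [0.5445, -0.0649, 0.1361]
tcp_rot: [0.975, 0.221, 0.001, 0.0]
wrist_force: [0.4, -0.4, -0.2]
width: 0.0209
```

```bash
cat >> h.py <<'E'
def F(n=4):
    "tangential force on the tool (+ = towards -y of stand = tool...), averaged"
    f=[];
    for i in range(n):
        optics.capture('wrist'); s,p,M=pose(); f.append(M.T@s['wrist_force'])
    d=p[:2]-A; th=np.arctan2(-d[1],-d[0])-YAW
    print('t',round(s['clock'],2),'th',round(th,3),'r',round(np.hypot(*d),4),'z',round(p[2],4),'Ftool',np.round(np.mean(f,0),2),np.round(np.std(f,0),2),'w',round(s['width'],4))
E
python3 - <<'E'
from h import *
F()
for th in (0,-.02,-.18,-.34): t,a=at(th,.135); print(th,rel(t,a))
E
```

```text
t 5.5 th 0.153 r 0.1047 z 0.1355 Ftool [ 0.34 -0.31  0.19] [0.39 0.39 0.34] w 0.021
0 (array([  0.9, -16. ,   0.5]), np.float64(0.15))
-0.02 (array([  1.2, -18. ,   0.5]), np.float64(0.17))
-0.18 (array([  5.4, -34.3,   0.5]), np.float64(0.33))
-0.34 (array([ 12.1, -49.7,   0.5]), np.float64(0.49))
```

Emit:
servo_tool:
  moves:
    - [[0,-1.6,0],0.015]
    - [[0,-3.2,0],0.03]
    - [[0,-4.8,0],0.045]
    - [[0,-6.4,0],0.06]
    - [[0.2,-8,0],0.075]
    - [[0.3,-9.6,0],0.09]
    - [[0.5,-11.2,0],0.105]
    - [[0.6,-12.8,0],0.12]
    - [[0.8,-14.4,0],0.135]
    - [[1,-16,0],0.15]
    - [[1,-16,0],0.15]
    - [[1,-16,0],0.15]

```text
clock: 6.5
position: [0.5383, -0.0502, 0.1355]
tcp_rot: [0.989, 0.147, 0.0, 0.0]
wrist_force: [1.2, -3.2, -1.7]
width: 0.0209
```

```bash
python3 - <<'E'
from h import *
F(2)
for th in (-.04,-.08,-.12): t,a=at(th,.135); print(th,rel(t,a))
E
```

```text
t 6.6 th 0.002 r 0.1048 z 0.1355 Ftool [0.16 3.19 1.33] [0.04 0.28 0.1 ] w 0.0212
-0.04 (array([-0.1, -4.4,  0.5]), np.float64(0.04))
-0.08 (array([ 0.1, -8.6,  0.5]), np.float64(0.08))
-0.12 (array([  0.5, -12.8,   0.5]), np.float64(0.12))
```

Emit:
servo_tool:
  moves:
    - [[0,-1,0],0.01]
    - [[0,-2,0],0.02]
    - [[0,-3,0],0.03]
    - [[0,-4,0],0.04]
    - [[0,-5,0],0.05]
    - [[0,-6,0],0.06]
    - [[0,-6,0],0.06]

```text
clock: 7.18
position: [0.5367, -0.0443, 0.1356]
tcp_rot: [0.993, 0.117, 0.0, 0.0]
wrist_force: [3.4, -4.1, -1.8]
width: 0.0209
```

Emit:
servo_tool:
  moves:
    - [[0,-1,0],0.01]
    - [[0,-2,0],0.02]
    - [[0,-3,0],0.03]
    - [[0,-3,0],0.03]

```text
clock: 7.52
position: [0.5362, -0.0416, 0.1357]
tcp_rot: [0.995, 0.102, 0.001, 0.001]
wrist_force: [3.6, -4.1, -0.8]
width: 0.0214
```

Emit:
servo_tool:
  moves:
    - [[0,-1,0],0.01]
    - [[0,-2,0],0.02]
    - [[0,-3,0],0.03]
    - [[0,-3,0],0.03]

```text
clock: 7.85
position: [0.5358, -0.039, 0.1358]
tcp_rot: [0.996, 0.087, 0.001, 0.001]
wrist_force: [3.4, -6.2, -1.4]
width: 0.0214
```

Emit:
servo_tool:
  moves:
    - [[0,-1,0],0.01]
    - [[0,-2,0],0.02]
    - [[0,-3,0],0.03]
    - [[0,-3,0],0.03]

```text
clock: 8.18
position: [0.5346, -0.0349, 0.1356]
tcp_rot: [0.997, 0.072, 0.0, -0.0]
wrist_force: [2.0, -2.4, -0.2]
width: 0.0214
```

```bash
python3 - <<'E'
from h import *
F(3)
for th in (-.16,-.2,-.24): t,a=at(th,.135); print(th,rel(t,a))
p=optics.capture('wrist'); save(p,'w2.png')
for q in('paddle_top','lever','stand'): print(q,[(np.round(x['centre'],3).tolist(),round(x['p'],2)) for x in optics.place_of(p,q)[:2]])
E
```

```text
t 8.33 th -0.145 r 0.1051 z 0.1356 Ftool [2.08 2.19 0.05] [0.44 0.38 0.38] w 0.0208
-0.16 (array([ 0.1, -1.6,  0.6]), np.float64(0.01))
-0.2 (array([ 0.2, -5.8,  0.6]), np.float64(0.05))
-0.24 (array([ 0.5, -9.9,  0.6]), np.float64(0.09))
paddle_top [([0.532, -0.043, 0.142], 0.96)]
lever [([0.639, -0.018, 0.003], 0.91)]
stand [([0.64, -0.019, 0.002], 0.81)]
```

View pics/w2.png

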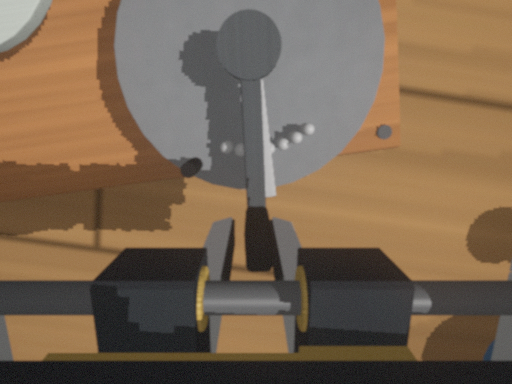

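Emit:
servo_tool:
  moves:
    - [[0,-1.4,0],0.013]
    - [[0,-2.8,0],0.026]
    - [[0,-4.2,0],0.04]
    - [[0.1,-5.6,0],0.053]
    - [[0.2,-7,0],0.067]
    - [[0.3,-8.4,0],0.08]
    - [[0.4,-9.8,0],0.093]
    - [[0.6,-11.2,0],0.106]
    - [[0.8,-12.6,0],0.12]
    - [[0.9,-13.5,0],0.13]
    - [[0.9,-13.5,0],0.13]

```text
clock: 9.45
position: [0.5338, -0.0227, 0.1358]
tcp_rot: [1.0, 0.007, 0.0, 0.001]
wrist_force: [2.2, -6.2, 0.2]
width: 0.0214
```

Emit:
servo_tool:
  moves:
    - [[0,-1,0],0.01]
    - [[0,-2,0],0.02]
    - [[0,-3,0],0.03]
    - [[0,-3.5,0],0.035]
    - [[0,-3.5,0],0.035]

```text
clock: 9.87
position: [0.5331, -0.0181, 0.1355]
tcp_rot: [1.0, -0.01, -0.0, -0.0]
wrist_force: [0.2, -3.3, 1.1]
width: 0.0209
```

```bash
python3 - <<'E'
from h import *
F(2)
for th in (-.44,-.47): t,a=at(th,.1355); print(th,rel(t,a))
E
```

```text
t 9.97 th -0.307 r 0.1054 z 0.1354 Ftool [ 0.24  2.76 -1.53] [0.28 0.21 0.03] w 0.0209
-0.44 (array([  1.2, -13.9,  -0.1]), np.float64(0.125))
-0.47 (array([  1.7, -17. ,  -0.1]), np.float64(0.155))
```

Second click (6.2 → 2.8 N). Continue the same way.

Emit:
servo_tool:
  moves:
    - [[0,-1.4,0],0.013]
    - [[0,-2.8,0],0.026]
    - [[0,-4.2,0],0.04]
    - [[0.1,-5.6,0],0.053]
    - [[0.2,-7,0],0.067]
    - [[0.4,-8.4,0],0.08]
    - [[0.6,-9.8,0],0.093]
    - [[0.8,-11.2,0],0.106]
    - [[1,-12.6,0],0.12]
    - [[1.2,-13.5,0],0.125]
    - [[1.2,-13.5,0],0.125]

```text
clock: 10.88
position: [0.5343, -0.0056, 0.1356]
tcp_rot: [0.997, -0.073, -0.001, 0.001]
wrist_force: [-2.8, -6.8, 4.2]
width: 0.0209
```

Emit:
servo_tool:
  moves:
    - [[0.1,-1,0],0.01]
    - [[0.2,-2,0],0.02]
    - [[0.3,-3,0],0.03]
    - [[0.4,-3.7,0],0.037]
    - [[0.4,-3.7,0],0.037]

```text
clock: 11.3
position: [0.5351, -0.0008, 0.135]
tcp_rot: [0.996, -0.091, -0.001, -0.0]
wrist_force: [-2.5, -3.5, 2.1]
width: 0.0209
```

```bash
python3 - <<'E'
from h import *
F(2)
for th in (-.59,-.63): t,a=at(th,.1355); print(th,rel(t,a))
E
```

```text
t 11.4 th -0.472 r 0.105 z 0.1351 Ftool [-0.8   3.18 -1.95] [0.14 0.07 0.07] w 0.0211
-0.59 (array([  0.6, -12.3,  -0.4]), np.float64(0.113))
-0.63 (array([  1.2, -16.5,  -0.4]), np.float64(0.153))
```

Emit:
servo_tool:
  moves:
    - [[0,-1.4,0],0.013]
    - [[0,-2.8,0],0.026]
    - [[0,-4.2,0],0.04]
    - [[0.1,-5.6,0],0.053]
    - [[0.2,-7,0],0.067]
    - [[0.3,-8.4,0],0.08]
    - [[0.4,-9.8,0],0.093]
    - [[0.6,-11.2,0],0.106]
    - [[0.8,-12.6,0],0.12]
    - [[0.8,-13.5,0],0.125]
    - [[0.8,-13.5,0],0.125]

```text
clock: 12.32
position: [0.5385, 0.0114, 0.1353]
tcp_rot: [0.988, -0.153, -0.001, 0.001]
wrist_force: [-3.2, -4.6, 2.2]
width: 0.021
```

Emit:
servo_tool:
  moves:
    - [[0.1,-1,0],0.01]
    - [[0.2,-2,0],0.02]
    - [[0.3,-3,0],0.03]
    - [[0.4,-3.7,0],0.037]
    - [[0.4,-3.7,0],0.037]

```text
clock: 12.73
position: [0.5401, 0.0156, 0.1351]
tcp_rot: [0.985, -0.171, -0.001, -0.0]
wrist_force: [-3.2, -2.1, 0.7]
width: 0.021
```

```bash
python3 - <<'E'
from h import *
F(2)
for th in (-.75,-.79): t,a=at(th,.1355); print(th,rel(t,a))
p=optics.capture('wrist'); save(p,'w3.png')
E
```

```text
t 12.83 th -0.636 r 0.1044 z 0.1351 Ftool [-1.95  2.8  -0.31] [0.39 0.39 0.27] w 0.021
-0.75 (array([  0. , -12. ,  -0.4]), np.float64(0.111))
-0.79 (array([  0.6, -16.1,  -0.4]), np.float64(0.151))
```

View pics/w3.png

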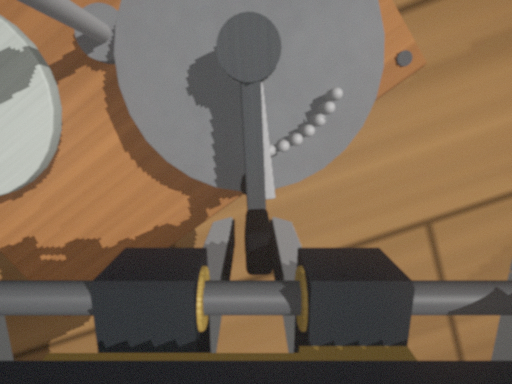

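Emit:
servo_tool:
  moves:
    - [[0,-1.2,0],0.011]
    - [[0,-2.4,0],0.022]
    - [[0,-3.6,0],0.033]
    - [[0,-4.8,0],0.044]
    - [[0,-6,0],0.055]
    - [[0,-7.2,0],0.066]
    - [[0,-8.4,0],0.077]
    - [[0,-9.6,0],0.088]
    - [[0,-10.8,0],0.1]
    - [[0,-12,0],0.11]
    - [[0,-12,0],0.11]

```text
clock: 13.8
position: [0.5443, 0.0257, 0.1351]
tcp_rot: [0.974, -0.225, -0.0, 0.001]
wrist_force: [-4.1, -5.4, -1.4]
width: 0.0211
```

```bash
python3 - <<'E'
from h import *
F(3)
E
```

```text
t 13.95 th -0.741 r 0.1045 z 0.1351 Ftool [-1.13  6.63  1.22] [0.15 0.17 0.21] w 0.0211
```

Emit:
servo_tool:
  moves:
    - [[0.1,-1,0],0.01]
    - [[0.1,-2,0],0.02]
    - [[0.2,-3,0],0.03]
    - [[0.3,-4,0],0.04]
    - [[0.4,-5,0],0.05]
    - [[0.5,-6,0],0.06]
    - [[0.6,-7,0],0.065]
    - [[0.6,-7,0],0.065]

```text
clock: 14.62
position: [0.5471, 0.0312, 0.135]
tcp_rot: [0.966, -0.257, -0.001, 0.002]
wrist_force: [-6.1, -7.9, 0.7]
width: 0.0212
```

```bash
python3 - <<'E'
from h import *
F(3)
E
```

```text
t 14.77 th -0.8 r 0.1045 z 0.1351 Ftool [-1.87  8.8  -0.56] [0.11 0.2  0.13] w 0.0211
```

Emit:
servo_tool:
  moves:
    - [[0.1,-1,0],0.01]
    - [[0.2,-2,0],0.02]
    - [[0.3,-3.2,0],0.03]
    - [[0.3,-3.2,0],0.03]
    - [[0.3,-3.2,0],0.03]
    - [[0.3,-3.2,0],0.03]
    - [[0.3,-3.2,0],0.03]
    - [[0.3,-3.2,0],0.03]
    - [[0.3,-3.2,0],0.03]
    - [[0.3,-3.2,0],0.03]

```text
clock: 15.6
position: [0.5485, 0.0335, 0.135]
tcp_rot: [0.963, -0.271, -0.002, 0.002]
wrist_force: [-7.1, -6.6, 1.5]
width: 0.0214
```

```bash
python3 - <<'E'
from h import *
F(3)
for th in (-.64,-.48,-.4,-.32): t,a=at(th,.1352); print(th,rel(t,a))
E
```

```text
t 15.75 th -0.827 r 0.1045 z 0.135 Ftool [-1.74  9.99 -1.05] [0.23 1.01 0.18] w 0.0214
-0.64 (array([ 1.6, 19.5, -0.1]), np.float64(-0.204))
-0.48 (array([ 6.3, 35.6, -0. ]), np.float64(-0.364))
-0.4 (array([ 9.7, 43.3,  0. ]), np.float64(-0.444))
-0.32 (array([13.6, 50.8,  0.1]), np.float64(-0.524))
```

Emit:
servo_tool:
  moves:
    - [[0.1,2.5,0],-0.026]
    - [[0.2,5,0],-0.052]
    - [[0.3,7.5,0],-0.078]
    - [[0.5,10,0],-0.104]
    - [[0.8,12.5,0],-0.13]
    - [[1.1,15,0],-0.156]
    - [[1.4,17.5,0],-0.182]
    - [[1.8,20,0],-0.208]
    - [[2.4,22.5,0],-0.234]
    - [[3,25,0],-0.26]
    - [[3.7,27.5,0],-0.286]
    - [[4.4,30,0],-0.312]
    - [[5.2,32.5,0],-0.338]
    - [[6.3,35.6,0],-0.364]
    - [[6.3,35.6,0],-0.364]
    - [[6.3,35.6,0],-0.364]

```text
clock: 17.08
position: [0.5383, 0.002, 0.1362]
tcp_rot: [0.996, -0.093, 0.002, -0.001]
wrist_force: [-0.0, -0.2, 0.1]
width: 0.0209
```

```bash
python3 - <<'E'
from h import *
F(2)
for th in (-.32,-.28): t,a=at(th,.1352); print(th,rel(t,a))
E
```

```text
t 17.18 th -0.505 r 0.103 z 0.1359 Ftool [0.24 0.35 0.04] [0.13 0.23 0.88] w 0.0209
-0.32 (array([-0.6, 19.3,  0.7]), np.float64(-0.161))
-0.28 (array([ 0.1, 23.4,  0.7]), np.float64(-0.201))
```

Emit:
servo_tool:
  moves:
    - [[0,1.5,0],-0.013]
    - [[0,3,0],-0.026]
    - [[-0.1,4.5,0],-0.039]
    - [[-0.2,6,0],-0.052]
    - [[-0.3,7.5,0],-0.065]
    - [[-0.4,9,0],-0.078]
    - [[-0.5,10.5,0],-0.09]
    - [[-0.5,12,0],-0.1]
    - [[-0.5,13.5,0],-0.112]
    - [[-0.6,15,0],-0.125]
    - [[-0.6,16.5,0],-0.138]
    - [[-0.6,18,0],-0.15]
    - [[-0.6,19.3,0],-0.16]
    - [[-0.6,19.3,0],-0.16]

```text
clock: 18.35
position: [0.5332, -0.0169, 0.1357]
tcp_rot: [1.0, -0.012, 0.001, -0.001]
wrist_force: [3.7, 5.3, -0.1]
width: 0.0212
```

```bash
python3 - <<'E'
from h import *
F(2)
for th in (-.28,-.24,-.2): t,a=at(th,.1352); print(th,rel(t,a))
E
```

```text
t 18.45 th -0.321 r 0.1053 z 0.1357 Ftool [ 3.59 -5.35  0.12] [0.15 0.64 0.31] w 0.0207
-0.28 (array([0.3, 4.3, 0.5]), np.float64(-0.04))
-0.24 (array([0.6, 8.5, 0.5]), np.float64(-0.08))
-0.2 (array([ 1. , 12.6,  0.5]), np.float64(-0.12))
```

Emit:
servo_tool:
  moves:
    - [[0,0.7,0],-0.007]
    - [[0,1.4,0],-0.014]
    - [[0,2,0],-0.02]
    - [[0,2,0],-0.02]

```text
clock: 18.78
position: [0.5333, -0.0186, 0.1357]
tcp_rot: [1.0, -0.002, 0.001, -0.001]
wrist_force: [4.3, 5.8, -0.1]
width: 0.0212
```

Emit:
servo_tool:
  moves:
    - [[0,0.7,0],-0.007]
    - [[0,1.4,0],-0.014]
    - [[0,2,0],-0.02]
    - [[0,2,0],-0.02]

```text
clock: 19.12
position: [0.5334, -0.0204, 0.1357]
tcp_rot: [1.0, 0.008, 0.001, -0.001]
wrist_force: [4.0, 5.8, -0.3]
width: 0.0207
```

Emit:
servo_tool:
  moves:
    - [[0,0.7,0],-0.007]
    - [[0,1.4,0],-0.014]
    - [[0,2,0],-0.02]
    - [[0,2,0],-0.02]

```text
clock: 19.45
position: [0.5335, -0.0222, 0.1357]
tcp_rot: [1.0, 0.018, 0.001, -0.001]
wrist_force: [4.6, 6.2, 0.0]
width: 0.0212
```

```bash
python3 - <<'E'
from h import *
F(2)
E
```

```text
t 19.55 th -0.27 r 0.105 z 0.1357 Ftool [ 4.58 -5.56  0.61] [0.12 0.27 0.11] w 0.0208
```

Emit:
servo_tool:
  moves:
    - [[0,0.7,0],-0.007]
    - [[0,1.4,0],-0.014]
    - [[0,2,0],-0.02]
    - [[0,2,0],-0.02]

```text
clock: 19.88
position: [0.5337, -0.024, 0.1358]
tcp_rot: [1.0, 0.028, 0.001, -0.001]
wrist_force: [5.5, 6.6, 0.2]
width: 0.0211
```

Emit:
servo_tool:
  moves:
    - [[0,0.7,0],-0.007]
    - [[0,1.4,0],-0.014]
    - [[0,2,0],-0.02]
    - [[0,2,0],-0.02]

```text
clock: 20.22
position: [0.5327, -0.0269, 0.1355]
tcp_rot: [0.999, 0.038, -0.0, -0.0]
wrist_force: [1.3, 2.2, 1.2]
width: 0.0208
```

```bash
python3 - <<'E'
from h import *
F(8)
for th in (-.2,-.12,-.08): t,a=at(th,.1355); print(th,rel(t,a))
p=optics.capture('wrist'); save(p,'w4.png')
E
```

```text
t 20.62 th -0.22 r 0.1062 z 0.1354 Ftool [ 1.72 -2.84 -1.03] [0.36 0.56 0.48] w 0.0212
-0.2 (array([ 1.2,  2.2, -0.1]), np.float64(-0.02))
-0.12 (array([ 1.7, 10.5, -0.1]), np.float64(-0.1))
-0.08 (array([ 2.2, 14.7, -0.1]), np.float64(-0.14))
```

View pics/w4.png

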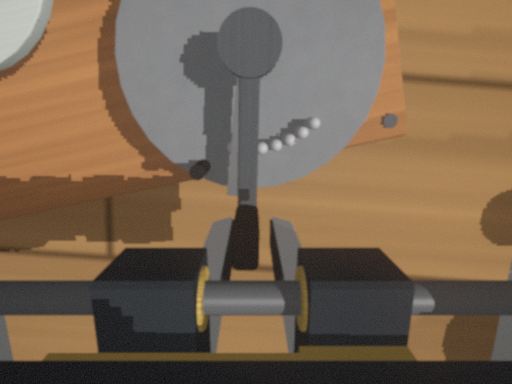

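Emit:
servo_tool:
  moves:
    - [[0.2,1.2,0],-0.01]
    - [[0.4,2.4,0],-0.02]
    - [[0.6,3.6,0],-0.033]
    - [[0.8,4.8,0],-0.045]
    - [[1,6,0],-0.057]
    - [[1.1,7.2,0],-0.069]
    - [[1.2,8.4,0],-0.08]
    - [[1.3,9.6,0],-0.09]
    - [[1.4,10.8,0],-0.1]
    - [[1.5,11.5,0],-0.11]
    - [[1.5,11.5,0],-0.11]

```text
clock: 21.58
position: [0.5347, -0.0381, 0.1353]
tcp_rot: [0.996, 0.093, -0.001, -0.001]
wrist_force: [-1.7, 6.5, 4.2]
width: 0.0206
```

```bash
python3 - <<'E'
from h import *
F(2)
E
```

```text
t 21.68 th -0.119 r 0.1055 z 0.1353 Ftool [-0.12 -6.64 -4.  ] [0.34 0.12 0.03] w 0.0212
```

Emit:
servo_tool:
  moves:
    - [[0,0.7,0],-0.007]
    - [[0,1.4,0],-0.014]
    - [[0,2,0],-0.02]
    - [[0,2,0],-0.02]

```text
clock: 22.02
position: [0.5351, -0.0398, 0.1353]
tcp_rot: [0.995, 0.103, -0.001, -0.001]
wrist_force: [-1.9, 6.5, 4.4]
width: 0.0209
```

Emit:
servo_tool:
  moves:
    - [[0,0.7,0],-0.007]
    - [[0,1.4,0],-0.014]
    - [[0,2,0],-0.02]
    - [[0,2,0],-0.02]

```text
clock: 22.35
position: [0.5356, -0.0419, 0.1354]
tcp_rot: [0.994, 0.113, -0.0, -0.001]
wrist_force: [-2.0, 5.2, 3.1]
width: 0.0208
```

```bash
python3 - <<'E'
from h import *
F(2)
E
```

```text
t 22.45 th -0.072 r 0.1055 z 0.1351 Ftool [-0.87 -2.66 -1.07] [0.38 0.03 0.85] w 0.021
```

```bash
python3 - <<'E'
from h import *
F(8)
for th in (.04,.06): t,a=at(th,.1353); print(th,rel(t,a))
E
```

```text
t 22.85 th -0.072 r 0.1054 z 0.1352 Ftool [-0.48 -2.88 -1.17] [0.53 0.39 0.45] w 0.0215
0.04 (array([ 1.1, 11.8, -0.1]), np.float64(-0.11))
0.06 (array([ 1.3, 13.9, -0.1]), np.float64(-0.13))
```

Emit:
servo_tool:
  moves:
    - [[0.2,1.2,0],-0.01]
    - [[0.3,2.4,0],-0.02]
    - [[0.4,3.6,0],-0.033]
    - [[0.4,4.8,0],-0.045]
    - [[0.5,6,0],-0.057]
    - [[0.5,7.2,0],-0.069]
    - [[0.6,8.4,0],-0.08]
    - [[0.7,9.6,0],-0.09]
    - [[0.8,10.8,0],-0.1]
    - [[0.8,11.2,0],-0.105]
    - [[0.8,11.2,0],-0.105]

```text
clock: 23.77
position: [0.5389, -0.0528, 0.1353]
tcp_rot: [0.986, 0.164, -0.0, -0.001]
wrist_force: [-3.2, 4.5, 2.2]
width: 0.0213
```

```bash
python3 - <<'E'
from h import *
F(2)
E
```

```text
t 23.87 th 0.027 r 0.105 z 0.1353 Ftool [-1.25 -5.7  -2.02] [0.6 0.4 0.5] w 0.0213
```

Emit:
servo_tool:
  moves:
    - [[0.1,0.7,0],-0.007]
    - [[0.2,1.4,0],-0.014]
    - [[0.3,2,0],-0.02]
    - [[0.3,2,0],-0.02]

```text
clock: 24.2
position: [0.5396, -0.0544, 0.1353]
tcp_rot: [0.985, 0.174, -0.001, -0.001]
wrist_force: [-3.9, 5.3, 2.8]
width: 0.021
```

Emit:
servo_tool:
  moves:
    - [[0.1,0.7,0],-0.007]
    - [[0.2,1.4,0],-0.014]
    - [[0.3,2,0],-0.02]
    - [[0.3,2,0],-0.02]

```text
clock: 24.53
position: [0.5404, -0.0561, 0.1354]
tcp_rot: [0.983, 0.184, -0.001, -0.001]
wrist_force: [-4.6, 5.7, 4.0]
width: 0.0209
```

```bash
python3 - <<'E'
from h import *
F(2)
E
```

```text
t 24.63 th 0.062 r 0.1047 z 0.1354 Ftool [-2.23 -7.1  -3.15] [0.65 0.35 0.06] w 0.0212
```

Emit:
servo_tool:
  moves:
    - [[0,0.7,0],-0.007]
    - [[0,1.4,0],-0.014]
    - [[0,2,0],-0.02]
    - [[0,2,0],-0.02]

```text
clock: 24.97
position: [0.5417, -0.059, 0.1353]
tcp_rot: [0.981, 0.194, -0.0, 0.0]
wrist_force: [-2.1, 1.5, 1.6]
width: 0.0211
```

```bash
python3 - <<'E'
from h import *
F(2)
E
```

```text
t 25.07 th 0.094 r 0.1045 z 0.1353 Ftool [-1.7  -2.84 -1.2 ] [0.25 0.54 0.13] w 0.0209
```

Third click. Pause and check by picture before the last one.

```bash
python3 - <<'E'
from h import *
F(7)
for th in (.2,.22): t,a=at(th,.1353); print(th,rel(t,a))
p=optics.capture('wrist'); save(p,'w5.png')
E
```

```text
t 25.42 th 0.092 r 0.1044 z 0.1353 Ftool [-2.26 -2.93 -1.05] [0.4  0.53 0.93] w 0.021
0.2 (array([ 0. , 11.3,  0. ]), np.float64(-0.105))
0.22 (array([ 0.3, 13.4,  0. ]), np.float64(-0.125))
```

View pics/w5.png

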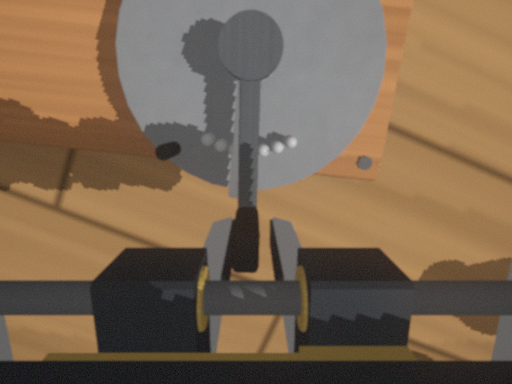

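Emit:
servo_tool:
  moves:
    - [[0,1.2,0],-0.01]
    - [[0,2.4,0],-0.02]
    - [[0,3.6,0],-0.033]
    - [[0,4.8,0],-0.045]
    - [[0,6,0],-0.057]
    - [[0,7.2,0],-0.069]
    - [[0,8.4,0],-0.08]
    - [[0,9.6,0],-0.09]
    - [[0,10.8,0],-0.1]
    - [[0,11.2,0],-0.105]
    - [[0,11.2,0],-0.105]

```text
clock: 26.38
position: [0.5464, -0.0685, 0.1354]
tcp_rot: [0.969, 0.245, 0.0, -0.001]
wrist_force: [-2.2, 4.8, 0.4]
width: 0.0212
```

```bash
python3 - <<'E'
from h import *
F(2)
E
```

```text
t 26.48 th 0.194 r 0.1042 z 0.1354 Ftool [ 0.77 -5.58 -0.7 ] [0.64 0.11 0.09] w 0.0213
```

Emit:
servo_tool:
  moves:
    - [[0,0.7,0],-0.007]
    - [[0,1.4,0],-0.014]
    - [[0,2,0],-0.02]
    - [[0,2,0],-0.02]

```text
clock: 26.82
position: [0.5474, -0.07, 0.1354]
tcp_rot: [0.967, 0.255, 0.001, -0.001]
wrist_force: [-1.8, 5.2, 0.2]
width: 0.021
```

```bash
python3 - <<'E'
from h import *
F(2)
E
```

```text
t 26.92 th 0.211 r 0.1042 z 0.1354 Ftool [ 1.55 -5.74 -0.41] [1.01 0.2  0.23] w 0.0213
```

Emit:
servo_tool:
  moves:
    - [[0,0.7,0],-0.007]
    - [[0,1.4,0],-0.014]
    - [[0,2,0],-0.02]
    - [[0,2,0],-0.02]

```text
clock: 27.25
position: [0.5484, -0.0716, 0.1355]
tcp_rot: [0.964, 0.264, 0.001, -0.001]
wrist_force: [-1.8, 6.7, 0.2]
width: 0.021
```

```bash
python3 - <<'E'
from h import *
F(2)
E
```

```text
t 27.35 th 0.228 r 0.1041 z 0.1355 Ftool [ 0.95 -6.37 -1.49] [0.05 0.39 0.23] w 0.0212
```

Emit:
servo_tool:
  moves:
    - [[0,0.7,0],-0.007]
    - [[0,1.4,0],-0.014]
    - [[0,2,0],-0.02]
    - [[0,2,0],-0.02]

```text
clock: 27.68
position: [0.5499, -0.0744, 0.1355]
tcp_rot: [0.962, 0.274, 0.001, 0.0]
wrist_force: [-0.2, 3.5, -0.4]
width: 0.021
```

```bash
python3 - <<'E'
from h import *
F(3)
for th in (.16,): t,a=at(th,.1355); print(th,rel(t,a))
p=optics.capture('wrist'); save(p,'w6.png')
E
```

```text
t 27.83 th 0.26 r 0.1044 z 0.1355 Ftool [ 1.55 -2.94  1.12] [0.35 0.38 0.3 ] w 0.0209
0.16 (array([ -0.1, -10.5,  -0. ]), np.float64(0.1))
```

View pics/w6.png

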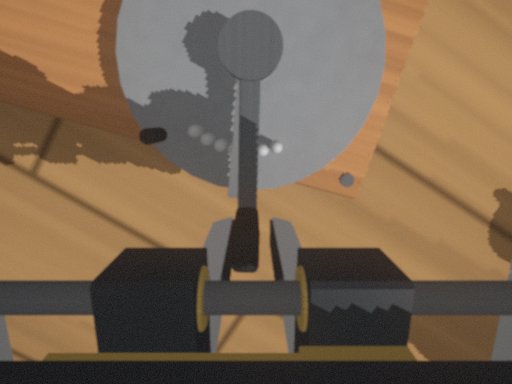

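Emit:
servo_tool:
  moves:
    - [[0,-1,0],0.01]
    - [[0,-2,0],0.02]
    - [[0,-3,0],0.03]
    - [[0,-4,0],0.04]
    - [[0,-5,0],0.05]
    - [[0,-6,0],0.06]
    - [[0,-7,0],0.07]
    - [[0,-8,0],0.08]
    - [[0,-9,0],0.09]
    - [[-0.1,-10,0],0.1]
    - [[-0.1,-10.5,0],0.1]
    - [[-0.1,-10.5,0],0.1]
    - [[-0.1,-10.5,0],0.1]

```text
clock: 28.97
position: [0.5435, -0.0656, 0.1355]
tcp_rot: [0.974, 0.225, 0.0, 0.0]
wrist_force: [0.3, 0.0, 0.7]
width: 0.0214
```

Emit:
servo_tool:
  moves:
    - [[0,0,0],0]
    - [[0,0,0],0]
    - [[0,0,0],0]
    - [[0,0,0],0]
    - [[0,0,-5],0]
    - [[0,0,-20],0]
    - [[0,0,-40],0]
    - [[0,0,-65],0]
    - [[0,0,-90],0]
    - [[0,0,-100],0]
    - [[0,0,-100],0]
    - [[0,0,-100],0]
  claw: 40

```text
clock: 29.97
position: [0.5436, -0.0655, 0.2355]
tcp_rot: [0.974, 0.225, 0.0, 0.0]
wrist_force: [-0.7, 0.6, 0.4]
width: 0.04
```

```bash
python3 - <<'E'
from h import *
F(2)
p=optics.capture('wrist'); save(p,'w7.png')
print('lever',optics.place_of(p,'paddle_top')[:1])
for c in('side','scene'):
    p=optics.capture(c)
    for q in('rest_tip','paddle_top','pot','vase','baluster','mug'): print(c,q,[(np.round(x['centre'],3).tolist(),round(x['p'],2)) for x in optics.place_of(p,q)[:1]])
E
```

```text
t 30.07 th 0.149 r 0.1065 z 0.2336 Ftool [0.8  0.09 0.36] [0.49 0.03 0.52] w 0.0403
lever [{'centre': [0.5403, -0.0653, 0.1449], 'p': 0.58}]
side rest_tip [([0.683, 0.131, 0.173], 0.42)]
side paddle_top [([0.798, -0.054, 0.021], 0.63)]
side pot [([0.638, -0.02, 0.004], 0.7)]
side vase [([0.678, 0.188, 0.061], 0.67)]
side baluster [([0.55, -0.412, -0.001], 0.69)]
side mug [([0.674, -0.389, -0.001], 0.67)]
scene rest_tip [([0.688, 0.126, 0.177], 0.57)]
scene paddle_top [([0.546, -0.066, 0.145], 0.48)]
scene pot [([0.801, -0.05, 0.019], 0.54)]
scene vase [([0.685, 0.19, 0.065], 0.78)]
scene baluster [([0.547, -0.411, -0.005], 0.97)]
scene mug [([0.672, -0.39, 0.004], 0.65)]
```

View pics/w7.png

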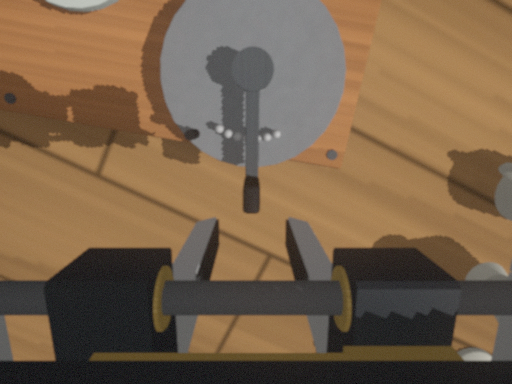

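The last picture shows the lever (252, 190) free and centred over the arm, with pegs at 219, 228 and 237 on its left and 258, 266 and 277 on its right. The paddle is where notch 4 puts it, and the gripper is clear. I'm handing the job in.

```bash
python3 -c "
from h import *
print(order.finish_job())"
```

```text
the job is handed in; nothing more can be done
None
```

The brush rest is set: the lever stands in the fourth notch from the stop, and the job was handed in at about 30 s of the 72 s allowed.

- **To the stop:** I pushed the lever back with the fingers either side of the paddle. It started in notch 4, and four clicks took it to notch 0. I then leaned it on the post up to about 10 N at the paddle with no click, for under a second. That is roughly 13 N at the post, worked out from the 1.3 ratio rather than measured there.
- **Away from the stop:** There were four separate clicks, with a pause at each. The force rose to about 6–7 N and dropped to about 2.9 N each time. The lever did not go past the fourth notch.
- **Last checks:** In the wrist pictures the peg count on each side of the arm fits notch 4, counting the pegs hidden under the bar. After release the paddle was at about (0.543, −0.066), which matches notch 4. The gripper was about 65 mm above the paddle with no force on it.
- **Rest height:** The networks put the rest tip at 173–177 mm, against 179 mm for notch 4. Their error is about 4 mm, so the lowest reading is slightly further off than that.
- **Other things on the table:** The vase, baluster and mug read as unmoved. The side view mixed up the pot and the paddle, but the scene camera found the pot in its place. I did not re-check the bowl, lid, brush or bottle at the end.

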